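# Move the microscope objectives to the metal tray in reverse order

## Robot

A 6-joint arm with a two-finger parallel gripper is mounted at the origin on the work surface. World frame = base frame: x ahead of the robot, y to its left, z up, the work surface at z = 0. Lengths are in m, angles in rad, forces in N, time in s.
With the tool pointing down it reaches from about 0.375 to 0.9 m from the base axis. Payload 3.1 kg.
Tool frame: the origin (TCP) lies midway between the tips of the shut fingers; the grasp point (between the pads) lies 19 mm behind it; z points along the fingers, y is the line along which they close (so a half turn about z gives the same grasp; the last joint's range is limited). The gripper opens to 85 mm and grips with 20 to 120 N. Pads are 22 mm wide; open, the fingers measure 114 mm over their backs; the gripper's body (76 mm by 85 mm) begins 54 mm behind the grasp point. The pads swing forward as they close: fully open they stand 13 mm farther back than shut.
Start: joints at [1.052, 0.527, 1.433, -0, 1.181, -0.178], TCP at [0.208, 0.589, 0.231] pointing down, gripper open.
Joint ranges: [-3.08, 3.08], [-0.75, 2.2], [0.22, 2.44], [-1.43, 4.57], [0, 2.65], [-2.85, 2.85]. Speed limits (rad/s): [2.79, 2.79, 3.14, 3.14, 3.14, 3.14].

## Interface

Orientations are given as a unit quaternion [x, y, z, w].
In Python, from station import manip gives the robot as it stands.
- The arm moves only by the tool drive_tool, never from a script. Its argument "motion" is a list that holds one entry, the list of rows, each a list of 5 numbers: the finger opening in mm, from 0 to 85.4, then the shift along the tool's x, y, z in units of 30 mm (1.0 is 30 mm), then the turn about the tool's z in units of 8 degrees (1.0 is 8 degrees). In form: [[[fingers, x, y, z, yaw], ...]]. A call has 1 to 10 rows; each row is the pose to reach, as a shift and turn from the pose commanded when the call began, along the tool's axes at that moment; what a row does not reach only later rows make up. A row lasts 1/10 s, in which the tool goes at most 50 mm and 8.59 degrees, less where a joint would pass 70% of its speed; a pose out of reach is approached as far as the arm can. A call with a gripper value outside its range is refused whole. The fingers move at their own pace and stop on an object; "squeeze" is the grip in N (left out, the last holds). Time passes only in rows, so rows that repeat a pose let the fingers close. It gives the time, the measured TCP pose, the force, the opening and the grip force at its end, in the units of the state.
- manip.sense(): the state, without advancing time (a new reading comes with each control period).
- manip.snapshot(name): name is "side" or "top" or "wrist"; returns the picture (400x640x3 uint8, red, green, blue); there is no depth.
- manip.camera_model(name): a dict with "fov_y" (degrees; the focal length in pixels is half the picture's height over the tangent of half this angle, whatever the lens; pixels are square), "cx", "cy" (the principal point, pixels), "origin" and "orientation" of the camera in the world. Camera axes: x right, y up, looking along -z (the intrinsics and any distortion apply to the point x, -y, -z); pixel columns grow to the right and rows downward; lengths in m; the calibration is good to about 2 mm. The wrist camera is an equidistant fisheye: a pixel r from the principal point sees the ray r / f radians off the axis. A picture is of the moment at which its call begins: read the wrist's pose just before it. camera_model takes no time and is no camera call; for the wrist camera it gives the pose at the moment of the call.
- manip.sign_off(): hands the job in; it is judged then, once.
The state is a dict: "t": time; "q": joint angles; "qd": joint speeds; "tau": joint torques, N m; "tcp_pos": TCP position; "tool_rot": TCP orientation; "force": force on the tool from outside, world axes, zero at the start; "ft_torque": the same for the moment, N m; "finger_gap": opening from 0.0 (shut) to 1.0 (fully open); "gripper_force": force on a finger pad.
Only numpy, scipy, OpenCV 4.12 (cv2) and the standard library are available. Lean on these libraries where they do the work, as an engineer would, in place of code of your own. Each camera call takes 0.05 s, during which the arm holds its last target. There are 200 camera calls.

## Task

Move the four microscope objectives from their stands on the wooden rack into the metal tray, one in the middle of each compartment, with the row reversed: whichever stands farthest left on the wooden rack goes into the rightmost compartment, the second from the left into the second from the right, and so on, left and right as seen from the robot. They are glass inside: keep them upright, set each down on the tray's floor without dropping it, and leave all four standing there.

Things in the scene. Friction and masses are not known exactly. Their poses are not given: they have to be found in the camera images.
- objective_scan: A metal microscope objective standing on its thread, nose up: short and stout with a broad flat nose: 38 tall, barrel 30 in diameter up to 31 above the underside, nose 26 to 28 wide above it; 0.10 kg (plus or minus a third). Lowest 4: brass thread, 24 wide. Sizes in mm. Origin: centre of underside; z up its axis; round, so yaw means nothing. Starts within 3 of its stand's centre.
- objective_low: A metal microscope objective standing on its thread, nose up: 46 tall, barrel 26 in diameter up to 33 above the underside, then a plain cone narrowing to 15 at the top; 0.11 kg (plus or minus a third). Lowest 4: brass thread, 24 wide. Sizes in mm. Origin: centre of underside; z up its axis; round, so yaw means nothing. Starts within 3 of its stand's centre.
- objective_high: A metal microscope objective standing on its thread, nose up: 56 tall, barrel 28 in diameter up to 36 above the underside, then a stepped nose 21 wide tapering to 10 at the top; 0.15 kg (plus or minus a third). Lowest 4: brass thread, 24 wide. Sizes in mm. Origin: centre of underside; z up its axis; round, so yaw means nothing. Starts within 3 of its stand's centre.
- objective_oil: A metal microscope objective standing on its thread, nose up: the tallest and slimmest: 66 tall, barrel 24 in diameter up to 40 above the underside, then a thin nose 15 wide tapering to 6 at the top; 0.15 kg (plus or minus a third). Lowest 4: brass thread, 24 wide. Sizes in mm. Origin: centre of underside; z up its axis; round, so yaw means nothing. Starts within 3 of its stand's centre.
- stand_scan: Flat black plastic stand, square, 42 by 42, 6 thick (mm), fixed on the wooden rack; at the start objective_scan stands on it, its underside 18 above the table. It stays behind, empty. Origin: centre of its underside, 12 above the table. Which of the rack's four places it has differs from start to start.
- stand_low: Flat black plastic stand, round, 46 in diameter, 6 thick (mm), fixed on the wooden rack; at the start objective_low stands on it, its underside 18 above the table. It stays behind, empty. Origin: centre of its underside, 12 above the table. Which of the rack's four places it has differs from start to start.
- stand_high: Flat black plastic stand, hexagonal, 48 across its corners, 6 thick (mm), fixed on the wooden rack; at the start objective_high stands on it, its underside 18 above the table. It stays behind, empty. Origin: centre of its underside, 12 above the table. Which of the rack's four places it has differs from start to start.
- stand_oil: Flat black plastic stand, round and small, 34 in diameter, 6 thick (mm), fixed on the wooden rack; at the start objective_oil stands on it, its underside 18 above the table. It stays behind, empty. Origin: centre of its underside, 12 above the table. Which of the rack's four places it has differs from start to start.
- wood_rack: Dark wooden plank, 60 (x) by 236 (y) by 12 thick (mm), fixed to the table, on either the left or the right. Origin: centre of its underside, on the table; y along the row to the robot's left, x away from the robot, yaw at most 17 degrees. The four places with their stands lie along its middle at y = +84, +28, -28 and -84.
- metal_tray: Low metal tray, dark floor, bright ridges, 60 (x) by 236 (y) mm, fixed, beside the rack, empty. Floor 8 above the table; ridges 4 wide, tops 12 above the table, make a row of four compartments 52 square inside, centred on x = 0, y = +84, +28, -28, -84. Origin: centre of underside; y along the row to the robot's left, x away from the robot, yaw at most 17 degrees.

How it is judged:
By the outcome, as a careful person would: the job done as asked, in the order asked, and still so for the second after the job is handed in, with the robot touching nothing.
It also fails if it takes over 104 s, if anything falls off the work surface, if the arm or the gripper's body presses on something with over 40 N, if the wrist force passes 120 N, or if a joint passes its speed limit or range.

## Working session

There is one attempt and no reset: what is moved stays moved. The work goes in short steps, Python scripts to look and compute and a tool call to move; the robot and the scene stay as the last step left them, time stands still between calls to the robot, and variables do not carry over. Pictures are saved under pics/ and viewed, at most 14 in all, crops included, and the job is handed in when it is done.

Besides the shell and the picture viewer there is one more tool, called after "Call:" as a command line: name --argument value ..., lists and objects as JSON in quotes. drive_tool: Moves the arm, as the interface text tells. Its arguments: {"type":"object","properties":{"motion":{"type":"array","items":{"type":"array","items":{"type":"array","items":{"type":"number"}}}},"squeeze":{"type":"number"}},"required":["motion"]}

```bash
mkdir -p pics; ls; python3 - <<'E'
from station import manip
import cv2
s=manip.sense();print(s)
for n in("side","top","wrist"):
    print(n,manip.camera_model(n))
    cv2.imwrite(f"pics/{n}0.png",manip.snapshot(n)[:,:,::-1])
E
```

```text
pics
{'t': 0.0, 'q': array([ 1.05249232e+00,  5.28462223e-01,  1.43393897e+00, -1.00617264e-05,
        1.18142334e+00, -1.78517671e-01]), 'qd': array([-0.0014619 , -0.00223485, -0.00076889,  0.00083442,  0.00120026,
        0.00031346]), 'tau': array([-1.01465612e-03, -4.42338681e+01, -1.78029710e+01, -2.52057362e-04,
        8.23585113e-03,  2.84453208e-06]), 'tcp_pos': array([0.20791467, 0.58861536, 0.2303244 ]), 'tool_rot': array([ 1.69075062e-01,  9.85602546e-01, -1.05048113e-03, -3.76615274e-04]), 'force': array([-0.04700076,  0.10665474, -0.16750016]), 'ft_torque': array([ 0.00966732, -0.02946242,  0.03005152]), 'gripper_force': 0.0, 'finger_gap': 1.0015409614685726}
side {'fov_y': 47.246973270081114, 'cx': 328.67841152806824, 'cy': 198.9612043677409, 'origin': array([0.32670718, 0.53522221, 0.61005573]), 'orientation': array([-0.07462016,  0.37353077,  0.90820305, -0.17341802])}
top {'fov_y': 50.69426366599014, 'cx': 314.50382930557373, 'cy': 202.83938928490423, 'origin': array([0.46855072, 0.01430094, 0.88800079]), 'orientation': array([ 0.00736482, -0.03550912, -0.70284919,  0.71041387])}
wrist {'fov_y': 65.70646984690485, 'cx': 317.0626373595037, 'cy': 206.6072510386902, 'origin': array([0.13164282, 0.61622418, 0.37300204]), 'orientation': array([-0.12996251, -0.09136438,  0.57046314,  0.8058127 ])}
```

View pics/top0.png

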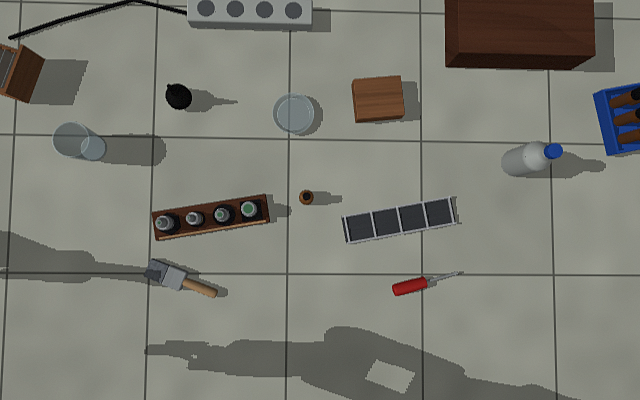

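View pics/side0.png

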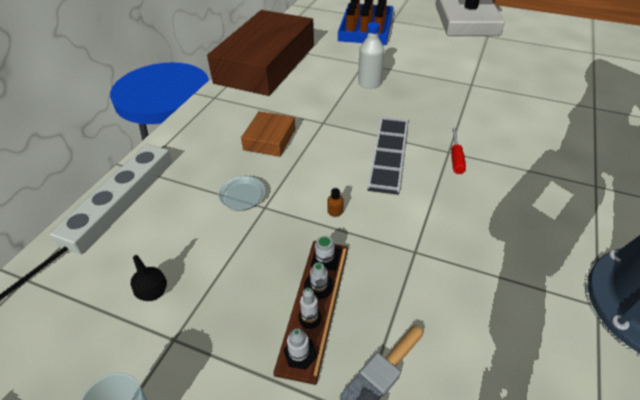

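Top view: the rack is on the left at about (152–270, 195–240) with four objectives at about (165,223), (194,219), (222,215) and (249,209). The empty tray is at (343–458, 197–243). The side view shows the same row with the far-left one nearest the camera. I'll zoom in on both.

```bash
python3 - <<'E'
import cv2,numpy as np
t=cv2.imread("pics/top0.png");s=cv2.imread("pics/side0.png")
z=lambda i,k:cv2.resize(i,None,fx=k,fy=k,interpolation=cv2.INTER_CUBIC)
a=z(t[185:255,140:280],4);b=z(t[185:255,330:470],4)[:, :560]
c=z(s[225:385,260:360],3.5)[:560]
out=np.zeros((570,780+20,3),np.uint8)
out[:280,:560]=a[:280,:560];out[285:565,:560]=b
c=cv2.resize(s[225:385,270:353],(235,453));out[:453,565:800]=c
cv2.imwrite("pics/crop0.png",out)
E
```

```text
(no output)
```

View pics/crop0.png

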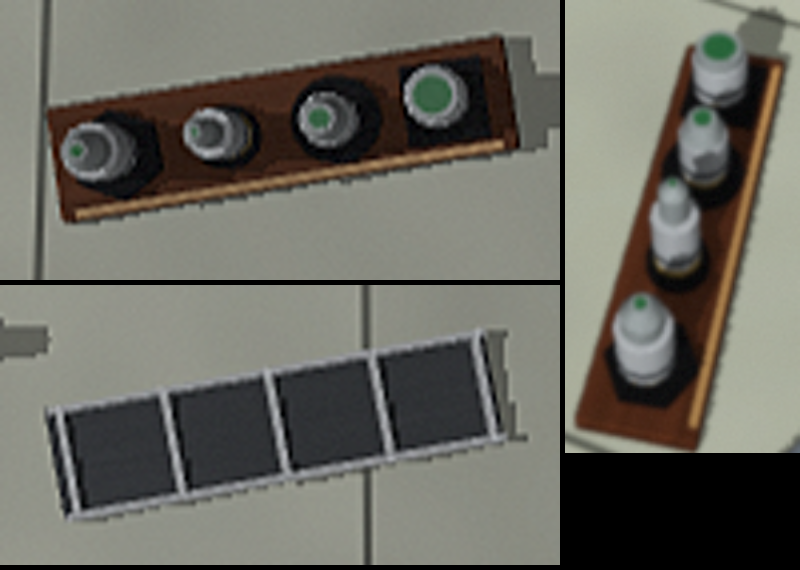

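From left to right the rack holds high, oil, low and scan. The tray must therefore read scan, low, oil, high. Next I'll measure the green tops and the dark compartments in both views.

```bash
cat > h.py <<'E'
import numpy as np, cv2
from scipy.spatial.transform import Rotation as R
def ray(m,u,v,fish=False):
    f=200/np.tan(np.radians(m["fov_y"]/2)); x=(u-m["cx"]); y=(v-m["cy"])
    if fish:
        r=np.hypot(x,y); th=r/f; k=np.sin(th)/max(r,1e-9); d=np.array([x*k,-y*k,-np.cos(th)])
    else: d=np.array([x/f,-y/f,-1])
    return R.from_quat(m["orientation"]).apply(d)
def onplane(m,u,v,z,fish=False):
    d=ray(m,u,v,fish); o=np.array(m["origin"]); return (o+d*(z-o[2])/d[2])[:2]
def blobs(mask,amin,amax):
    n,_,st,c=cv2.connectedComponentsWithStats(mask.astype(np.uint8)*255)
    return [(c[i],st[i,4]) for i in range(1,n) if amin<=st[i,4]<=amax]
def green(im):
    a=im.astype(int); return (a[...,1]-np.maximum(a[...,0],a[...,2])>12)
E
python3 - <<'E'
from h import *
from station import manip
H=dict(high=.074,oil=.084,low=.064,scan=.056)
for n in("top","side"):
    m=manip.camera_model(n); im=cv2.imread(f"pics/{n}0.png")[:,:,::-1]
    y,x=np.mgrid[:400,:640]
    roi=(x>140)&(x<280)&(y>185)&(y<255) if n=="top" else (x>270)&(x<353)&(y>225)&(y<385)
    b=blobs(green(im)&roi,2,400)
    b.sort(key=lambda q:q[0][0] if n=="top" else -q[0][1])
    print(n,len(b),[(q[0].round(1),q[1]) for q in b])
    if len(b)==4:
        for k,q in zip(H,b): print(k,onplane(m,*q[0],H[k]).round(4))
    roi=(x>330)&(x<470)&(y>185)&(y<255) if n=="top" else (x>365)&(x<412)&(y>115)&(y<195)
    b=blobs((im.max(2)<90)&roi,150,1200)
    if n=="side": b.sort(key=lambda q:-q[0][1])
    else: b.sort(key=lambda q:q[0][0])
    P=np.array([onplane(m,*q[0],.008) for q in b]);print([(q[0].round(1),q[1]) for q in b]);print(P.round(4))
    if len(P)==4:
        d=P[0]-P[3];print("yaw",np.degrees(np.arctan2(-d[0],d[1])),"len",np.linalg.norm(d),P.mean(0))
E
```

```text
top 4 [(array([158.7, 222. ]), np.int32(7)), (array([188. , 217.5]), np.int32(2)), (array([219.2, 214. ]), np.int32(23)), (array([247.5, 208.3]), np.int32(74))]
high [0.4782 0.2779]
oil [0.4871 0.2206]
low [0.4949 0.1662]
scan [0.507  0.1128]
[(array([359.6, 226.6]), np.int32(601)), (array([385.8, 221.8]), np.int32(600)), (array([411.7, 217.2]), np.int32(592)), (array([437.6, 212.3]), np.int32(586))]
[[ 0.4735 -0.1154]
 [ 0.4841 -0.1706]
 [ 0.4944 -0.2256]
 [ 0.5052 -0.2808]]
yaw 10.877581450283746 len 0.1684008014994831 [ 0.48929307 -0.1981038 ]
side 4 [(array([296.1, 331.3]), np.int32(18)), (array([307.3, 289. ]), np.int32(7)), (array([318. , 265.9]), np.int32(34)), (array([324.1, 241. ]), np.int32(97))]
high [0.4771 0.2799]
oil [0.4864 0.2219]
low [0.4938 0.1676]
scan [0.506  0.1145]
[(array([384.8, 177.2]), np.int32(394)), (array([387.6, 158.7]), np.int32(341)), (array([390.3, 141.8]), np.int32(295)), (array([392.7, 126.2]), np.int32(258))]
[[ 0.4721 -0.1136]
 [ 0.4829 -0.1689]
 [ 0.4933 -0.2241]
 [ 0.5041 -0.279 ]]
yaw 10.935810738940967 len 0.16850959009630878 [ 0.48808088 -0.19639698]
```

View pics/wrist0.png

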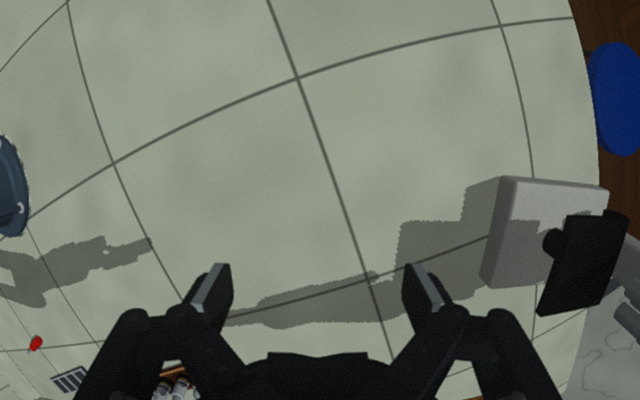

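Both views agree to within 2 mm, so I'll use the averages. The rack yaw is about 10° and the tray yaw is 10.9°. I'll grip across the row so the fingers stay clear of the neighbours.

```bash
cat >> h.py <<'E'
OBJ=dict(high=(.4777,.2789),oil=(.4868,.2213),low=(.4944,.1669),scan=(.5065,.1137))
TR=dict(scan=(.4728,-.1145),low=(.4834,-.1698),oil=(.4940,-.2247),high=(.5046,-.2798))
def go(s,xy,z,yaw):
    r=R.from_quat(s["tool_rot"]); d=r.inv().apply(np.array([*xy,z])-s["tcp_pos"])/.03
    y=r.apply([0,1,0]); a=np.degrees(np.arctan2(y[1],y[0]))
    print("t",round(s["t"],2),"pos",s["tcp_pos"].round(4),"yaw",a.round(2),"gap",round(s["finger_gap"]*85.4,1),"-> row",d.round(3),(((a-yaw+90)%180-90)/8).round(3))
E
python3 -c "
from h import *
from station import manip
go(manip.sense(),OBJ['high'],.2,10.4)"
```

```text
t 0.15 pos [0.208  0.5888 0.2306] yaw 70.53 gap 85.1 -> row [-11.919  -6.741   1.026] 7.517
```

Call:
drive_tool --motion '[[[85,-11.92,-6.74,1.0,7.52],[85,-11.92,-6.74,1.0,7.52],[85,-11.92,-6.74,1.0,7.52],[85,-11.92,-6.74,1.0,7.52],[85,-11.92,-6.74,1.0,7.52],[85,-11.92,-6.74,1.0,7.52],[85,-11.92,-6.74,1.0,7.52],[85,-11.92,-6.74,1.0,7.52],[85,-11.92,-6.74,1.0,7.52],[70,-11.92,-6.74,1.0,7.52]]]' --squeeze 40

```text
t: 1.15
tcp_pos: [0.4792, 0.2778, 0.2009]
tool_rot: [0.642, 0.767, -0.0, -0.0]
force: [0.1, -0.1, 0.4]
finger_gap: 0.855
gripper_force: 0.0
```

Call:
drive_tool --motion '[[[60,0,0,0,0],[60,0,0,0,0],[60,0,0,0,0]]]'

```text
t: 1.45
tcp_pos: [0.4768, 0.2808, 0.2015]
tool_rot: [0.639, 0.769, -0.0, -0.0]
force: [-0.1, -0.1, -0.7]
finger_gap: 0.702
gripper_force: 0.0
```

```bash
python3 -c "
from h import *
from station import manip
go(manip.sense(),OBJ['high'],.025,10.4)
m=manip.camera_model('wrist'); im=manip.snapshot('wrist'); cv2.imwrite('pics/w1.png',im[:,:,::-1])
for c,a in blobs(green(im),4,3000): print(c.round(1),a,[onplane(m,*c,z,True).round(4) for z in (.074,.084,.064,.056)])"
```

```text
t 1.45 pos [0.4768 0.2808 0.2015] yaw 10.52 gap 59.9 -> row [-0.07   0.021  5.882] 0.015
[317.1 198.9] 38 [array([0.4767, 0.2802]), array([0.4761, 0.2832]), array([0.4772, 0.2773]), array([0.4777, 0.2749])]
[315.5 261.5] 12 [array([0.487 , 0.2167]), array([0.4861, 0.222 ]), array([0.4879, 0.2114]), array([0.4887, 0.2071])]
[313.5 296.7] 62 [array([0.4926, 0.1746]), array([0.4914, 0.1815]), array([0.4937, 0.1677]), array([0.4946, 0.1622])]
[315.7 329.4] 153 [array([0.5032, 0.1299]), array([0.5017, 0.1384]), array([0.5048, 0.1213]), array([0.506 , 0.1145])]
```

View pics/w1.png

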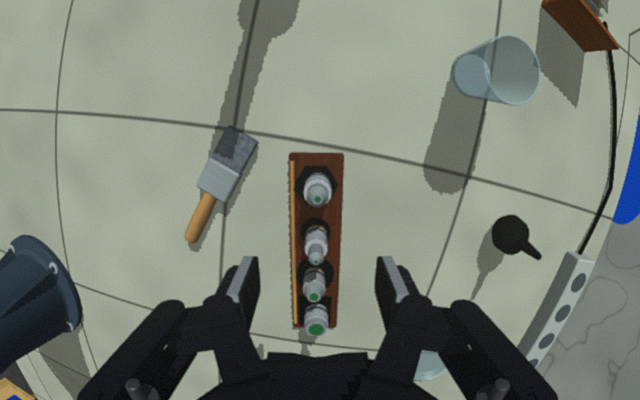

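The wrist view shows the camera-side finger pads straddling the row, with the objective tops at about (317,199), (315,261), (313,297) and (316,329). It agrees with the side camera to within 0.5 mm, so I'll use those positions and descend.

```bash
cat >> h.py <<'E'
OBJ=dict(high=(.4769,.2800),oil=(.4863,.2220),low=(.4938,.1677),scan=(.5060,.1145))
TR=dict(scan=(.4721,-.1138),low=(.4828,-.1689),oil=(.4934,-.2240),high=(.5040,-.2789))
E
python3 -c "
from h import *
from station import manip
go(manip.sense(),OBJ['high'],.06,10.4)"
```

```text
t 1.5 pos [0.4769 0.2807 0.2014] yaw 10.52 gap 59.8 -> row [-2.300e-02 -4.000e-03  4.715e+00] 0.014
```

Call:
drive_tool --motion '[[[60,-0.03,0.0,1.2,0],[60,-0.03,0.0,2.4,0],[60,-0.03,0.0,3.6,0],[60,-0.03,0.0,4.7,0],[60,-0.03,0.0,4.7,0],[60,-0.03,0.0,4.7,0],[60,-0.03,0.0,4.7,0]]]'

```text
t: 2.2
tcp_pos: [0.4793, 0.2794, 0.0621]
tool_rot: [0.64, 0.768, 0.001, 0.001]
force: [0.4, -0.9, 0.7]
finger_gap: 0.707
gripper_force: 0.0
```

```bash
python3 -c "
from h import *
from station import manip
go(manip.sense(),OBJ['high'],.025,10.4)"
```

```text
t 2.2 pos [0.4793 0.2794 0.0621] yaw 10.41 gap 60.4 -> row [ 0.033 -0.08   1.236] 0.002
```

Call:
drive_tool --motion '[[[60,0.0,-0.03,0.6,0],[60,0.0,-0.03,1.2,0],[60,0.0,-0.03,1.2,0],[60,0.0,-0.03,1.2,0],[60,0.0,-0.03,1.2,0]]]'

```text
t: 2.7
tcp_pos: [0.4784, 0.2788, 0.0259]
tool_rot: [0.64, 0.768, 0.001, 0.001]
force: [0.9, 0.3, 0.9]
finger_gap: 0.701
gripper_force: 0.0
```

```bash
python3 -c "
from h import *
from station import manip
for i in range(3):
  go(manip.sense(),OBJ['high'],.025,10.4)
  im=manip.snapshot('wrist')
cv2.imwrite('pics/w2.png',im[:,:,::-1])"
```

```text
t 2.7 pos [0.4784 0.2788 0.0259] yaw 10.37 gap 59.9 -> row [ 0.048 -0.044  0.031] -0.003
t 2.75 pos [0.4784 0.2788 0.0258] yaw 10.37 gap 60.0 -> row [ 0.049 -0.04   0.027] -0.004
t 2.8 pos [0.4782 0.2787 0.0256] yaw 10.37 gap 60.0 -> row [ 0.05  -0.034  0.02 ] -0.003
```

View pics/w2.png

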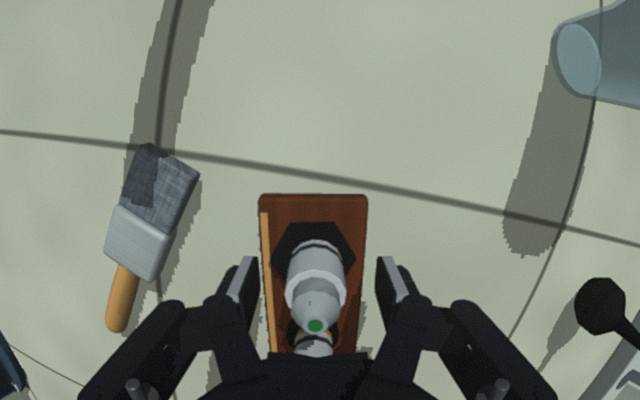

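The wrist view shows the high objective standing centred between the open pads, barrel at about (316,275). I'll close on it and lift.

Call:
drive_tool --motion '[[[45,0.04,-0.03,0.0,0],[30,0.04,-0.03,0.0,0],[20,0.04,-0.03,0.0,0],[20,0.04,-0.03,0.0,0],[20,0.04,-0.03,0,0],[20,0.04,-0.03,0,0],[20,0.04,-0.03,0,0]]]' --squeeze 40

```text
t: 3.55
tcp_pos: [0.4762, 0.2795, 0.0247]
tool_rot: [0.64, 0.768, 0.0, -0.0]
force: [-0.7, 0.3, 4.7]
finger_gap: 0.303
gripper_force: 39.2
```

Call:
drive_tool --motion '[[[20,0,0,-0.3,0],[20,0,0,-0.8,0],[20,0,0,-1.6,0],[20,0,0,-2.6,0],[20,0,0,-3.6,0],[20,0,0,-4.2,0],[20,0,0,-4.2,0]]]'

```text
t: 4.25
tcp_pos: [0.4779, 0.28, 0.153]
tool_rot: [0.64, 0.768, 0.003, 0.002]
force: [0.7, 0.6, -0.8]
finger_gap: 0.303
gripper_force: 39.4
```

```bash
python3 -c "
from h import *
from station import manip
go(manip.sense(),TR['high'],.15,10.9)
im=manip.snapshot('side')
cv2.imwrite('pics/s3.png',im[:,:,::-1])"
```

```text
t 4.25 pos [0.4779 0.28   0.153 ] yaw 10.38 gap 25.9 -> row [-18.481  -2.501   0.069] -0.065
```

View pics/s3.png

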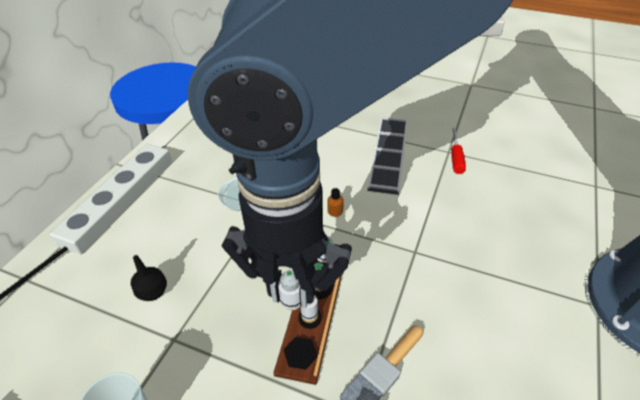

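The side view shows the high objective held upright at about (290,290) and its hexagonal stand empty at (300,352). I'll carry it to the rightmost compartment.

Call:
drive_tool --motion '[[[20,-0.4,-0.05,0,0],[20,-1.2,-0.16,0,0],[20,-2.4,-0.32,0,0],[20,-3.8,-0.5,0,0],[20,-5.2,-0.7,0,0],[20,-6.6,-0.9,0,0],[20,-8.0,-1.08,0,0],[20,-9.4,-1.27,0,0],[20,-10.8,-1.46,0,0],[20,-12.2,-1.65,0,0]]]'

```text
t: 5.3
tcp_pos: [0.4916, -0.0915, 0.1486]
tool_rot: [0.641, 0.768, -0.001, -0.002]
force: [0.3, 0.0, -1.2]
finger_gap: 0.303
gripper_force: 39.4
```

Call:
drive_tool --motion '[[[20,-1.4,-0.2,0,0],[20,-2.8,-0.38,0,0],[20,-4.2,-0.57,0,0],[20,-5.4,-0.73,0,-0.06],[20,-6.1,-0.83,0,-0.06],[20,-6.28,-0.85,0,-0.06],[20,-6.28,-0.85,0,-0.06],[20,-6.28,-0.85,0,-0.06]]]'

```text
t: 6.1
tcp_pos: [0.5014, -0.2773, 0.1497]
tool_rot: [0.637, 0.771, 0.0, -0.002]
force: [-0.4, -0.5, -1.5]
finger_gap: 0.302
gripper_force: 39.4
```

```bash
python3 -c "
from h import *
from station import manip
im0=manip.snapshot('top');manip.snapshot('top');manip.snapshot('top')
go(manip.sense(),TR['high'],.05,10.9)
m=manip.camera_model('wrist'); im=manip.snapshot('wrist'); cv2.imwrite('pics/w4.png',im[:,:,::-1])
y,x=np.mgrid[:400,:640]
for c,a in blobs((im.max(2)<90)&(x>250)&(x<390),150,20000): print(c.round(1),a,onplane(m,*c,.008,True).round(4))"
```

```text
t 6.25 pos [ 0.5021 -0.2775  0.1503] yaw 10.97 gap 25.7 -> row [-0.061  0.056  3.343] 0.008
[319.  21.] 2451 [ 0.4724 -0.1168]
[319.1  75.1] 3147 [ 0.4824 -0.1677]
[318.8 135.9] 3096 [ 0.4928 -0.2228]
[318.6 194.3] 2689 [ 0.5034 -0.2776]
[318.6 227. ] 153 [ 0.5099 -0.3106]
[320.4 343.7] 12589 [ 0.5423 -0.4633]
```

View pics/w4.png

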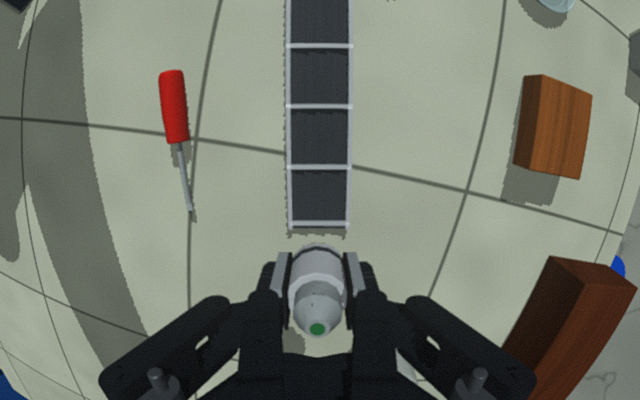

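The wrist view shows the objective held upright at about (317,300), with the rightmost compartment at (319,194). Its position agrees with the side camera to 1 mm. I'll lower it.

Call:
drive_tool --motion '[[[20,-0.04,0.04,0.5,0],[20,-0.04,0.04,1.4,0],[20,-0.04,0.04,2.4,0],[20,-0.04,0.04,3.2,0],[20,-0.04,0.04,3.6,0],[20,-0.04,0.04,3.8,0],[20,-0.04,0.04,3.8,0],[20,-0.04,0.04,3.8,0],[20,-0.04,0.04,3.8,0],[20,-0.04,0.04,3.8,0]]]'

```text
t: 7.3
tcp_pos: [0.5042, -0.2808, 0.0373]
tool_rot: [0.637, 0.771, -0.0, 0.001]
force: [0.3, 0.4, -1.5]
finger_gap: 0.303
gripper_force: 39.4
```

```bash
python3 -c "
from h import *
from station import manip
s=manip.sense();go(s,TR['high'],.0147,10.9);print(s['force'])"
```

```text
t 7.3 pos [ 0.5042 -0.2808  0.0373] yaw 10.85 gap 25.9 -> row [0.066 0.005 0.754] -0.006
[ 0.33608596  0.40078401 -1.52858498]
```

Call:
drive_tool --motion '[[[20,0.05,0,0.3,0],[20,0.05,0,0.55,0],[20,0.05,0,0.65,0],[20,0.05,0,0.65,0],[20,0.05,0,0.65,0]]]'

```text
t: 7.8
tcp_pos: [0.5033, -0.2789, 0.0165]
tool_rot: [0.637, 0.771, 0.0, -0.0]
force: [-0.5, 0.4, -1.5]
finger_gap: 0.304
gripper_force: 39.4
```

Call:
drive_tool --motion '[[[20,0,0,0.03,0],[20,0,0,0.06,0],[20,0,0,0.09,0],[20,0,0,0.09,0]]]'

```text
t: 8.2
tcp_pos: [0.5035, -0.2791, 0.0147]
tool_rot: [0.637, 0.771, -0.0, 0.0]
force: [-1.4, 0.3, 3.3]
finger_gap: 0.302
gripper_force: 39.9
```

```bash
python3 -c "
from h import *
from station import manip
s=manip.sense();go(s,TR['high'],.0147,10.9);print(s['force'])"
```

```text
t 8.2 pos [ 0.5035 -0.2791  0.0147] yaw 10.85 gap 25.8 -> row [ 0.002  0.018 -0.   ] -0.006
[-1.38091366  0.32643052  3.31533297]
```

There is contact at 3 N, so it's standing on the floor. I'll open the fingers and rise.

Call:
drive_tool --motion '[[[32,0,0,0,0],[40,0,0,0,0],[50,0,0,0,0],[60,0,0,0,0],[60,0,0,-0.5,0],[60,0,0,-1.3,0],[60,0,0,-2.5,0],[60,0,0,-4,0],[60,0,0,-4.8,0],[60,0,0,-5,0]]]'

```text
t: 9.2
tcp_pos: [0.5051, -0.2803, 0.1686]
tool_rot: [0.637, 0.771, -0.0, 0.004]
force: [0.7, -0.0, 0.4]
finger_gap: 0.704
gripper_force: 0.0
```

```bash
python3 -c "
from h import *
from station import manip
go(manip.sense(),OBJ['oil'],.15,10.4)
for n in ('side',):
  m=manip.camera_model(n); im=manip.snapshot(n); cv2.imwrite('pics/s5.png',im[:,:,::-1])
  for c,a in blobs(green(im),2,500): print(c.round(1),a,onplane(m,*c,.064,False).round(4))"
```

```text
t 9.2 pos [ 0.5051 -0.2803  0.1686] yaw 10.86 gap 60.1 -> row [16.564  2.536  0.528] 0.058
[395.  104.5] 6 [ 0.5044 -0.2791]
[323.9 241. ] 96 [0.5036 0.1207]
[318.  265.9] 34 [0.4938 0.1676]
[307.3 289. ] 7 [0.4925 0.21  ]
```

The high objective stands at (0.5044, -0.2791), within 1 mm of the compartment's centre. Now the oil.

Call:
drive_tool --motion '[[[60,0.6,0.09,0,0.06],[60,1.8,0.27,0,0.06],[60,3.2,0.49,0,0.06],[60,4.7,0.72,0,0.06],[60,6.2,0.95,0,0.06],[60,7.7,1.18,0,0.06],[60,9.2,1.4,0,0.06],[60,10.7,1.63,0,0.06],[60,12.2,1.86,0,0.06],[60,13.7,2.09,0,0.06]]]'

```text
t: 10.25
tcp_pos: [0.486, 0.1382, 0.1628]
tool_rot: [0.64, 0.768, -0.001, -0.001]
force: [0.7, -0.5, -1.4]
finger_gap: 0.702
gripper_force: 0.0
```

Call:
drive_tool --motion '[[[60,1.4,0.21,0,0],[60,2.3,0.36,0.1,0],[60,2.8,0.43,0.5,0],[60,2.87,0.44,0.5,0],[60,2.87,0.44,0.5,0],[60,2.87,0.44,0.5,0],[60,2.87,0.44,0.5,0]]]'

```text
t: 10.95
tcp_pos: [0.4854, 0.2223, 0.1492]
tool_rot: [0.641, 0.767, -0.0, 0.0]
force: [-0.1, 0.3, -0.1]
finger_gap: 0.702
gripper_force: 0.0
```

```bash
python3 -c "
from h import *
from station import manip
go(manip.sense(),OBJ['oil'],.025,10.4)"
```

```text
t 10.95 pos [0.4854 0.2223 0.1492] yaw 10.26 gap 60.0 -> row [-0.013  0.028  4.139] -0.018
```

Call:
drive_tool --motion '[[[60,-0.01,0.02,0.5,0],[60,-0.01,0.02,1.4,0],[60,-0.01,0.02,2.4,0],[60,-0.01,0.02,3.3,0],[60,-0.01,0.02,3.8,0],[60,-0.01,0.02,4.0,0],[60,-0.01,0.02,4.05,0],[60,-0.01,0.02,4.05,0],[60,-0.01,0.02,4.05,0],[60,-0.01,0.02,4.05,0]]]'

```text
t: 11.95
tcp_pos: [0.4863, 0.2235, 0.0285]
tool_rot: [0.64, 0.768, 0.001, 0.001]
force: [0.5, -0.1, -0.3]
finger_gap: 0.704
gripper_force: 0.0
```

```bash
python3 -c "
from h import *
from station import manip
go(manip.sense(),OBJ['oil'],.025,10.4)"
```

```text
t 11.95 pos [0.4863 0.2235 0.0285] yaw 10.37 gap 60.2 -> row [-0.05  -0.011  0.118] -0.003
```

Call:
drive_tool --motion '[[[45,-0.03,0,0.08,0],[30,-0.03,0,0.08,0],[16,-0.03,0,0.08,0],[16,-0.03,0,0.08,0],[16,-0.03,0,0.08,0],[16,-0.03,0,0.08,0],[16,-0.03,0,0.08,0],[16,-0.03,0,0.08,0]]]'

```text
t: 12.75
tcp_pos: [0.486, 0.2225, 0.0254]
tool_rot: [0.64, 0.768, 0.0, 0.0]
force: [-0.1, 0.3, 3.9]
finger_gap: 0.257
gripper_force: 39.1
```

Call:
drive_tool --motion '[[[16,0,0,-0.3,0],[16,0,0,-0.8,0],[16,0,0,-1.6,0],[16,0,0,-2.6,0],[16,0,0,-3.6,0],[16,0,0,-4.2,0],[16,0,0,-4.2,0]]]'

```text
t: 13.45
tcp_pos: [0.4874, 0.223, 0.1537]
tool_rot: [0.64, 0.768, 0.002, 0.002]
force: [-0.1, 0.4, -1.9]
finger_gap: 0.256
gripper_force: 39.3
```

```bash
python3 -c "
from h import *
from station import manip
go(manip.sense(),TR['oil'],.15,10.9)"
```

```text
t 13.45 pos [0.4874 0.223  0.1537] yaw 10.38 gap 21.8 -> row [-14.692  -2.487   0.105] -0.065
```

Call:
drive_tool --motion '[[[16,-0.4,-0.07,0,0],[16,-1.2,-0.2,0,0],[16,-2.4,-0.41,0,0],[16,-3.8,-0.64,0,0],[16,-5.2,-0.88,0,0],[16,-6.6,-1.12,0,0],[16,-8.0,-1.35,0,0],[16,-9.4,-1.59,0,0],[16,-10.8,-1.83,0,0],[16,-12.2,-2.07,0,0]]]'

```text
t: 14.45
tcp_pos: [0.4886, -0.1504, 0.1493]
tool_rot: [0.641, 0.768, -0.0, -0.002]
force: [0.2, 0.3, -1.9]
finger_gap: 0.254
gripper_force: 39.3
```

Call:
drive_tool --motion '[[[16,-1.2,-0.2,0,-0.06],[16,-2.0,-0.34,0.2,-0.06],[16,-2.4,-0.41,0.7,-0.06],[16,-2.49,-0.42,1.6,-0.06],[16,-2.49,-0.42,2.4,-0.06],[16,-2.49,-0.42,3,-0.06],[16,-2.49,-0.42,3.3,-0.06],[16,-2.49,-0.42,3.3,-0.06],[16,-2.49,-0.42,3.3,-0.06],[16,-2.49,-0.42,3.3,-0.06]]]'

```text
t: 15.45
tcp_pos: [0.4922, -0.2245, 0.0528]
tool_rot: [0.637, 0.771, 0.0, 0.001]
force: [0.3, 0.7, -2.0]
finger_gap: 0.261
gripper_force: 39.3
```

```bash
python3 -c "
from h import *
from station import manip
go(manip.sense(),TR['oil'],.0154,10.9)"
```

```text
t 15.45 pos [ 0.4922 -0.2245  0.0528] yaw 10.88 gap 22.3 -> row [0.011 0.042 1.248] -0.003
```

Call:
drive_tool --motion '[[[16,0.0,0.03,0.4,0],[16,0.0,0.03,0.8,0],[16,0.0,0.03,1.05,0],[16,0.0,0.03,1.1,0],[16,0.0,0.03,1.1,0],[16,0.0,0.03,1.1,0],[16,0.0,0.03,1.1,0]]]'

```text
t: 16.15
tcp_pos: [0.4928, -0.2244, 0.0195]
tool_rot: [0.637, 0.771, 0.0, 0.0]
force: [0.3, -0.9, -1.9]
finger_gap: 0.254
gripper_force: 39.3
```

```bash
python3 -c "
from h import *
from station import manip
go(manip.sense(),TR['oil'],.0154,10.9)"
```

```text
t 16.15 pos [ 0.4928 -0.2244  0.0195] yaw 10.85 gap 21.7 -> row [0.009 0.022 0.136] -0.006
```

Call:
drive_tool --motion '[[[16,0,0.01,0.05,0],[16,0,0.01,0.1,0],[16,0,0.01,0.13,0],[16,0,0.01,0.15,0],[16,0,0.01,0.15,0],[16,0,0.01,0.15,0]]]'

```text
t: 16.75
tcp_pos: [0.4929, -0.2242, 0.0154]
tool_rot: [0.637, 0.771, -0.0, 0.0]
force: [-1.4, -0.1, 5.5]
finger_gap: 0.256
gripper_force: 40.0
```

There is contact at 5.5 N plus the object's weight, so it's seated. I'll release and rise.

Call:
drive_tool --motion '[[[28,0,0,0,0],[38,0,0,0,0],[50,0,0,0,0],[60,0,0,0,0],[60,0,0,-0.5,0],[60,0,0,-1.3,0],[60,0,0,-2.5,0],[60,0,0,-4,0],[60,0,0,-4.6,0],[60,0,0,-4.6,0]]]'

```text
t: 17.75
tcp_pos: [0.4947, -0.2254, 0.1557]
tool_rot: [0.637, 0.771, 0.0, 0.004]
force: [0.0, 1.1, -0.5]
finger_gap: 0.699
gripper_force: 0.0
```

```bash
python3 -c "
from h import *
from station import manip
go(manip.sense(),OBJ['low'],.15,10.4)
for n in ('side',):
  m=manip.camera_model(n); im=manip.snapshot(n); cv2.imwrite('pics/s6.png',im[:,:,::-1])
  for c,a in blobs(green(im),1,500): print(c.round(1),a,onplane(m,*c,.064,False).round(4),onplane(m,*c,.074,False).round(4))"
```

```text
t 17.75 pos [ 0.4947 -0.2254  0.1557] yaw 10.86 gap 59.7 -> row [12.876  2.438  0.135] 0.058
[395.  104.5] 6 [ 0.5044 -0.2791] [ 0.5012 -0.2642]
[324. 241.] 99 [0.5035 0.1205] [0.5003 0.1281]
[318.  265.8] 33 [0.4939 0.1674] [0.4908 0.1742]
```

Call:
drive_tool --motion '[[[60,0.6,0.11,0,0.06],[60,1.8,0.34,0,0.06],[60,3.2,0.61,0,0.06],[60,4.6,0.87,0,0.06],[60,6.0,1.14,0,0.06],[60,7.4,1.4,0,0.06],[60,8.8,1.67,0,0.06],[60,10.2,1.93,0,0.06],[60,11.5,2.18,0,0.06],[60,12.4,2.35,0,0.06]]]'

```text
t: 18.8
tcp_pos: [0.4902, 0.1568, 0.1506]
tool_rot: [0.64, 0.769, -0.001, -0.002]
force: [-0.2, -0.1, 0.6]
finger_gap: 0.706
gripper_force: 0.0
```

Call:
drive_tool --motion '[[[60,0.45,0.08,0.2,0],[60,0.5,0.1,0.7,0],[60,0.5,0.1,1.4,0],[60,0.5,0.1,2.2,0],[60,0.5,0.1,2.7,0],[60,0.5,0.1,2.9,0],[60,0.5,0.1,2.9,0],[60,0.5,0.1,2.9,0],[60,0.5,0.1,2.9,0]]]'

```text
t: 19.7
tcp_pos: [0.4929, 0.1696, 0.0663]
tool_rot: [0.64, 0.768, 0.0, 0.0]
force: [0.7, 0.3, 0.8]
finger_gap: 0.701
gripper_force: 0.0
```

```bash
python3 -c "
from h import *
from station import manip
go(manip.sense(),OBJ['low'],.025,10.4)
n='side';m=manip.camera_model(n); im=manip.snapshot(n); a=im[80:210,340:430]; cv2.imwrite('pics/s7.png',cv2.resize(a[:,:,::-1],None,fx=4,fy=4))"
```

```text
t 19.7 pos [0.4929 0.1696 0.0663] yaw 10.36 gap 59.8 -> row [-0.068  0.016  1.376] -0.005
```

View pics/s7.png

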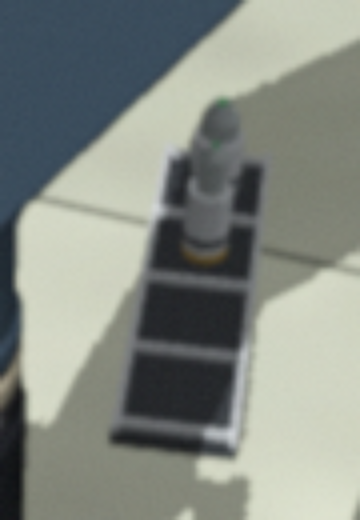

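The crop shows the oil objective upright in the second compartment from the right, with its thread at about (205,258) in the crop. The high one stands behind it. I'll take the low one next.

Call:
drive_tool --motion '[[[60,-0.05,0.02,0.5,0],[60,-0.05,0.02,1.0,0],[60,-0.05,0.02,1.3,0],[60,-0.05,0.02,1.35,0],[60,-0.05,0.02,1.35,0],[60,-0.05,0.02,1.35,0]]]'

```text
t: 20.35
tcp_pos: [0.4936, 0.1685, 0.0258]
tool_rot: [0.64, 0.768, 0.0, 0.0]
force: [0.5, 1.0, -0.4]
finger_gap: 0.708
gripper_force: 0.0
```

Call:
drive_tool --motion '[[[45,0,0,0,0],[30,0,0,0,0],[18,0,0,0,0],[18,0,0,0,0],[18,0,0,0,0],[18,0,0,0,0],[18,0,0,0,0],[18,0,0,0,0]]]'

```text
t: 21.15
tcp_pos: [0.4935, 0.1684, 0.0258]
tool_rot: [0.64, 0.768, 0.0, 0.0]
force: [-1.1, -0.3, 6.2]
finger_gap: 0.28
gripper_force: 39.1
```

Call:
drive_tool --motion '[[[18,0,0,-0.3,0],[18,0,0,-0.8,0],[18,0,0,-1.6,0],[18,0,0,-2.6,0],[18,0,0,-3.6,0],[18,0,0,-4.2,0],[18,0,0,-4.2,0]]]'

```text
t: 21.85
tcp_pos: [0.4948, 0.1686, 0.1538]
tool_rot: [0.64, 0.768, 0.002, 0.002]
force: [0.2, 0.1, -1.3]
finger_gap: 0.274
gripper_force: 39.3
```

```bash
python3 -c "
from h import *
from station import manip
go(manip.sense(),TR['low'],.15,10.9)"
```

```text
t 21.85 pos [0.4948 0.1686 0.1538] yaw 10.38 gap 23.4 -> row [-10.994  -2.422   0.117] -0.065
```

Call:
drive_tool --motion '[[[18,-0.4,-0.09,0,0],[18,-1.2,-0.26,0,0],[18,-2.4,-0.53,0,0],[18,-3.8,-0.84,0,0],[18,-5.2,-1.15,0,0],[18,-6.6,-1.45,0,0],[18,-8.0,-1.76,0,0],[18,-9.4,-2.07,0,-0.06],[18,-10.4,-2.29,0,-0.06],[18,-10.9,-2.4,0,-0.06]]]'

```text
t: 22.85
tcp_pos: [0.48, -0.1692, 0.1496]
tool_rot: [0.638, 0.77, -0.0, -0.001]
force: [-0.0, 1.4, -1.8]
finger_gap: 0.28
gripper_force: 39.4
```

Call:
drive_tool --motion '[[[18,-0.09,-0.02,0.2,0],[18,-0.09,-0.02,0.7,0],[18,-0.09,-0.02,1.6,0],[18,-0.09,-0.02,2.4,0],[18,-0.09,-0.02,3,0],[18,-0.09,-0.02,3.3,0],[18,-0.09,-0.02,3.3,0],[18,-0.09,-0.02,3.3,0],[18,-0.09,-0.02,3.3,0]]]'

```text
t: 23.75
tcp_pos: [0.4817, -0.169, 0.053]
tool_rot: [0.637, 0.771, 0.0, 0.001]
force: [-0.2, 0.8, -0.4]
finger_gap: 0.279
gripper_force: 39.4
```

```bash
python3 -c "
from h import *
from station import manip
go(manip.sense(),TR['low'],.0158,10.9)"
```

```text
t 23.75 pos [ 0.4817 -0.169   0.053 ] yaw 10.88 gap 23.8 -> row [-0.002  0.034  1.24 ] -0.002
```

Call:
drive_tool --motion '[[[18,0.0,0.03,0.4,0],[18,0.0,0.03,0.8,0],[18,0.0,0.03,1.05,0],[18,0.0,0.03,1.12,0],[18,0.0,0.03,1.12,0],[18,0.0,0.03,1.12,0],[18,0.0,0.03,1.12,0]]]'

```text
t: 24.45
tcp_pos: [0.4822, -0.169, 0.0188]
tool_rot: [0.637, 0.771, 0.0, 0.0]
force: [-0.6, -0.5, -1.8]
finger_gap: 0.278
gripper_force: 39.4
```

Call:
drive_tool --motion '[[[18,0,0,0.04,0],[18,0,0,0.07,0],[18,0,0,0.1,0],[18,0,0,0.11,0],[18,0,0,0.11,0],[18,0,0,0.11,0]]]'

```text
t: 25.05
tcp_pos: [0.4821, -0.1689, 0.0158]
tool_rot: [0.637, 0.771, 0.0, 0.0]
force: [-1.2, -0.0, 4.9]
finger_gap: 0.277
gripper_force: 40.0
```

It's seated, with contact at about 5 N. I'll release, rise and head for the scan objective.

Call:
drive_tool --motion '[[[30,0,0,0,0],[38,0,0,0,0],[50,0,0,0,0],[60,0,0,0,0],[60,0,0,-0.5,0],[60,0,0,-1.3,0],[60,0,0,-2.5,0],[60,0,0,-4,0],[60,0,0,-4.5,0],[60,0,0,-4.5,0]]]'

```text
t: 26.05
tcp_pos: [0.4836, -0.1697, 0.1528]
tool_rot: [0.637, 0.771, 0.0, 0.003]
force: [0.1, -1.2, 0.6]
finger_gap: 0.699
gripper_force: 0.0
```

```bash
python3 -c "
from h import *
from station import manip
go(manip.sense(),OBJ['scan'],.15,10.4)
n='side'; m=manip.camera_model(n); im=manip.snapshot(n)
for c,a in blobs(green(im),1,500): print(c.round(1),a,onplane(m,*c,.054,False).round(4),onplane(m,*c,.074,False).round(4),onplane(m,*c,.056,False).round(4))"
```

```text
t 26.05 pos [ 0.4836 -0.1697  0.1528] yaw 10.86 gap 59.7 -> row [9.165 2.517 0.067] 0.057
[395.  104.5] 6 [ 0.5077 -0.2941] [ 0.5012 -0.2642] [ 0.507  -0.2911]
[390.  140.8] 13 [ 0.482  -0.1687] [ 0.4765 -0.1434] [ 0.4815 -0.1662]
[324.  241.1] 103 [0.5066 0.1131] [0.5001 0.1283] [0.506  0.1147]
```

Call:
drive_tool --motion '[[[60,0.6,0.16,0,0.06],[60,1.8,0.49,0,0.06],[60,3.2,0.88,0,0.06],[60,4.6,1.26,0,0.06],[60,6.0,1.65,0,0.06],[60,7.4,2.03,0,0.06],[60,8.4,2.3,0,0.06],[60,9.0,2.47,0,0.06],[60,9.15,2.51,0,0.06],[60,9.15,2.51,0,0.06]]]'

```text
t: 27.1
tcp_pos: [0.5033, 0.1152, 0.1488]
tool_rot: [0.64, 0.769, -0.001, -0.001]
force: [0.9, -1.0, -0.3]
finger_gap: 0.706
gripper_force: 0.0
```

Call:
drive_tool --motion '[[[60,0,0,0.2,0],[60,0,0,0.7,0],[60,0,0,1.4,0],[60,0,0,2.2,0],[60,0,0,2.7,0],[60,0,0,2.9,0],[60,0,0,2.9,0],[60,0,0,2.9,0],[60,0,0,2.9,0]]]'

```text
t: 28.0
tcp_pos: [0.505, 0.1146, 0.0641]
tool_rot: [0.64, 0.768, 0.001, 0.001]
force: [0.1, -0.5, 0.3]
finger_gap: 0.701
gripper_force: 0.0
```

```bash
python3 -c "
from h import *
from station import manip
go(manip.sense(),OBJ['scan'],.0242,10.4)"
```

```text
t 28.0 pos [0.505  0.1146 0.0641] yaw 10.35 gap 59.8 -> row [-0.011  0.031  1.329] -0.007
```

Call:
drive_tool --motion '[[[60,0,0.02,0.5,0],[60,0,0.02,1.0,0],[60,0,0.02,1.25,0],[60,0,0.02,1.32,0],[60,0,0.02,1.32,0],[60,0,0.02,1.32,0]]]'

```text
t: 28.6
tcp_pos: [0.5054, 0.1151, 0.0243]
tool_rot: [0.64, 0.768, 0.0, 0.0]
force: [-0.1, 0.1, 0.2]
finger_gap: 0.701
gripper_force: 0.0
```

Call:
drive_tool --motion '[[[45,0,0,0,0],[35,0,0,0,0],[22,0,0,0,0],[22,0,0,0,0],[22,0,0,0,0],[22,0,0,0,0],[22,0,0,0,0],[22,0,0,0,0]]]'

```text
t: 29.4
tcp_pos: [0.5053, 0.115, 0.0243]
tool_rot: [0.64, 0.768, 0.0, 0.0]
force: [-0.0, 0.0, 6.1]
finger_gap: 0.328
gripper_force: 39.2
```

Call:
drive_tool --motion '[[[22,0,0,-0.3,0],[22,0,0,-0.8,0],[22,0,0,-1.6,0],[22,0,0,-2.6,0],[22,0,0,-3.6,0],[22,0,0,-4.2,0],[22,0,0,-4.2,0]]]'

```text
t: 30.1
tcp_pos: [0.5065, 0.1151, 0.1523]
tool_rot: [0.64, 0.768, 0.002, 0.002]
force: [0.5, 0.7, -1.6]
finger_gap: 0.324
gripper_force: 39.6
```

```bash
python3 -c "
from h import *
from station import manip
go(manip.sense(),TR['scan'],.15,10.9)
im=manip.snapshot('wrist');cv2.imwrite('pics/w8.png',im[:,:,::-1])"
```

```text
t 30.1 pos [0.5065 0.1151 0.1523] yaw 10.38 gap 27.7 -> row [-7.299 -2.503  0.068] -0.065
```

View pics/w8.png

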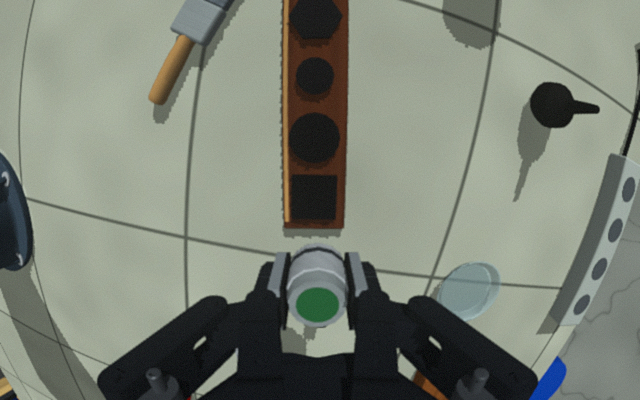

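The wrist view shows the scan objective held upright at about (317,285) and all four stands empty. I'll carry it to the leftmost compartment, where I expect contact at a TCP height of 0.0143.

Call:
drive_tool --motion '[[[22,-0.4,-0.14,0,0],[22,-1.2,-0.41,0,0],[22,-2.4,-0.82,0,0],[22,-3.8,-1.3,0,0],[22,-5.2,-1.78,0,0],[22,-6.4,-2.19,0,-0.06],[22,-7.1,-2.43,0,-0.06],[22,-7.29,-2.5,0,-0.06],[22,-7.29,-2.5,0,-0.06]]]'

```text
t: 31.05
tcp_pos: [0.4693, -0.1143, 0.1485]
tool_rot: [0.638, 0.77, -0.0, -0.001]
force: [0.7, 0.6, -1.2]
finger_gap: 0.321
gripper_force: 39.6
```

Call:
drive_tool --motion '[[[22,0,0,0.2,0],[22,0,0,0.7,0],[22,0,0,1.6,0],[22,0,0,2.4,0],[22,0,0,3,0],[22,0,0,3.3,0],[22,0,0,3.3,0],[22,0,0,3.3,0],[22,0,0,3.3,0]]]'

```text
t: 31.95
tcp_pos: [0.4712, -0.1136, 0.0515]
tool_rot: [0.637, 0.771, 0.0, 0.001]
force: [0.5, -0.0, -0.5]
finger_gap: 0.331
gripper_force: 39.6
```

```bash
python3 -c "
from h import *
from station import manip
go(manip.sense(),TR['scan'],.0143,10.9)"
```

```text
t 31.95 pos [ 0.4712 -0.1136  0.0515] yaw 10.88 gap 28.2 -> row [-0.011  0.027  1.24 ] -0.002
```

Call:
drive_tool --motion '[[[22,0.0,0.03,0.4,0],[22,0.0,0.03,0.8,0],[22,0.0,0.03,1.05,0],[22,0.0,0.03,1.12,0],[22,0.0,0.03,1.12,0],[22,0.0,0.03,1.12,0],[22,0.0,0.03,1.12,0]]]'

```text
t: 32.65
tcp_pos: [0.4716, -0.1135, 0.0173]
tool_rot: [0.637, 0.771, 0.0, 0.0]
force: [0.6, 0.3, -1.9]
finger_gap: 0.327
gripper_force: 39.6
```

Call:
drive_tool --motion '[[[22,0,0,0.04,0],[22,0,0,0.07,0],[22,0,0,0.1,0],[22,0,0,0.11,0],[22,0,0,0.11,0],[22,0,0,0.11,0]]]'

```text
t: 33.25
tcp_pos: [0.4715, -0.1135, 0.0143]
tool_rot: [0.637, 0.771, 0.0, 0.0]
force: [-1.4, -0.3, 5.7]
finger_gap: 0.323
gripper_force: 40.3
```

It's seated. I'll release, rise and pull back to the left for a final look.

Call:
drive_tool --motion '[[[34,0,0,0,0],[42,0,0,0,0],[52,0,0,0,0],[60,0,0,0,0],[60,0,0,-0.5,0],[60,0,0,-1.3,0],[60,0,0,-2.5,0],[60,0,0,-4,0],[60,0,0,-5,0],[60,0,0,-5,0]]]'

```text
t: 34.25
tcp_pos: [0.474, -0.1146, 0.1677]
tool_rot: [0.637, 0.771, 0.001, 0.005]
force: [-0.1, 0.4, -0.4]
finger_gap: 0.702
gripper_force: 0.0
```

Call:
drive_tool --motion '[[[60,1,0,0,0],[60,2.2,0,0,0],[60,3.6,0,0,0],[60,5,0,0,0],[60,6.4,0,0,0],[60,7.8,0,0,0],[60,9,0,0,0],[60,9.6,0,0,0],[60,9.6,0,0,0],[60,9.6,0,0,0]]]'

```text
t: 35.25
tcp_pos: [0.4166, 0.1694, 0.1631]
tool_rot: [0.637, 0.771, -0.001, -0.0]
force: [-0.0, -0.1, 0.3]
finger_gap: 0.703
gripper_force: 0.0
```

```bash
python3 -c "
from h import *
from station import manip
H=dict(scan=.046,low=.054,oil=.074,high=.064)
out=[]
for n in ('top','side'):
  m=manip.camera_model(n); im=manip.snapshot(n)
  for c,a in blobs(green(im),1,500): print(n,c.round(1),a,{k:onplane(m,*c,z,False).round(4).tolist() for k,z in H.items()})
  a=im[180:250,330:470] if n=='top' else im[90:200,350:430]
  out.append(cv2.resize(a[:,:,::-1],None,fx=4 if n=='top' else 5,fy=4 if n=='top' else 5)[:550])
h=np.zeros((550,960,3),np.uint8);h[:280,:560]=out[0];h[:550,560:960]=out[1]
cv2.imwrite('pics/f.png',cv2.resize(h,(800,458)))"
```

```text
top [447.  211.3] 7 {'scan': [0.506, -0.2874], 'low': [0.5056, -0.2845], 'oil': [0.5047, -0.2773], 'high': [0.5052, -0.2809]}
top [421.2 216. ] 4 {'scan': [0.4959, -0.2346], 'low': [0.4956, -0.2323], 'oil': [0.495, -0.2264], 'high': [0.4953, -0.2293]}
top [391.2 221.4] 21 {'scan': [0.4844, -0.1736], 'low': [0.4843, -0.1718], 'oil': [0.4839, -0.1674], 'high': [0.4841, -0.1696]}
top [362.8 226.7] 70 {'scan': [0.4731, -0.1163], 'low': [0.4731, -0.115], 'oil': [0.4729, -0.1119], 'high': [0.473, -0.1135]}
top [391. 289.] 1 {'scan': [0.35, -0.1729], 'low': [0.3511, -0.1712], 'oil': [0.3539, -0.1667], 'high': [0.3525, -0.1689]}
side [251. 176.] 1 {'scan': [0.6918, 0.0136], 'low': [0.6866, 0.021], 'oil': [0.6737, 0.0395], 'high': [0.6801, 0.0302]}
```

View pics/f.png

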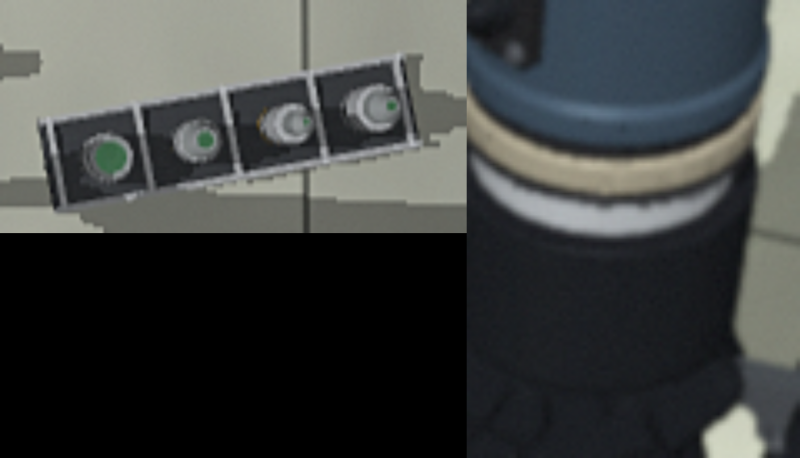

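The top view shows scan, low, oil and high upright from left to right. Each is within about 1.5 mm of its compartment's centre as the same camera measured it. I'm handing in.

```bash
python3 -c "
from station import manip
print(manip.sign_off())"
```

```text
the job is handed in; nothing more can be done
None
```

Job handed in at about 35 s: all four objectives stand upright in the tray in reversed order (scan, low, oil, high from left to right), each within about 1.5 mm of its compartment's centre.

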